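Hang the lift-off door on the stock cabinet

TASK

Lift the loose aluminium door out of its wooden rack by the red tab and hang it on the blue stock cabinet: with the door standing well open, feel for the two upright hinge pins and lower both brass knuckles over them together, gently, without dropping or forcing it, until it sits fully home. Then swing the door shut against the rubber bumpers and let go, leaving it hanging on both pins; leave the sleeve, the end cap and the hammer where they are.

Things in the scene. Friction and masses are not known exactly. Their poses are not given: they have to be found in the camera images.
- cabinet: Fixed blue steel cabinet, 130 deep (its x) x 200 wide (its y) x 135 mm high. Origin: centre of its underside. Its open front, at x = 65, faces its own +x (away from the robot), with two upright steel hinge pins on one vertical axis near the +y side. Bumpers at the -y side stop the door when it is shut, parallel to the cabinet's y, its plate centred 87 mm from the origin in x.
- hood (a point): Point on the cabinet: middle of the top of a dark steel hood at the front corner of the -y side, at 82, -88, 147 mm in its frame. The hood (34 in x, 24 in y, 5 thick) reaches over the shut door's free top corner with 5 mm to spare, so the door cannot be lowered on or lifted off while shut; it must be hung standing open.
- slot_end (a point): Cabinet point at 87, 61, 22 mm in its frame, axes parallel to it: inner end of the hinge strap's adjusting slot, at the lower shoulder's height. The strap is bolted immovably somewhere along the slot: the real pin axis stands 4 to 24 mm from here towards the cabinet's +y (not measured); in x it is true. The door is home when its knuckles rest on both shoulders, 22 and 117 mm above the bench.
- slot_end_top (a point): Cabinet point 115 mm above slot_end (137 mm above the bench): height of the upper pin's tip, with the same unmeasured 4 to 24 mm to the pin axis. Each pin: 10 mm diameter, 20 mm tall above a shoulder disc of 22 mm diameter that a 12 mm wide arm carries from the cabinet front; flat tip with a slightly rounded rim. The lower pin's tip is 42 mm above the bench.
- door: Loose aluminium door, 0.28 to 0.46 kg, standing upright in the rack: plate 160 long (its x) x 10 thick (its y) x 125 mm high. Origin: centre of the plate's underside. Hung home, its underside is 12 mm above the bench. Shut, its x points along the cabinet's -y, its own +y side outward; open at a right angle its x points along the cabinet's +x. It turns freely, with no latch: pushed hard on the bumpers it springs back.
- knuckle (a point): Point on the door: centre of the lower knuckle's underside, at -96, 0, 10 mm in the door's frame. Two brass knuckles, on this upright axis: rings 32 mm outside, 12 mm hole, 16 mm tall, undersides 10 and 105 mm above the door's underside; both meet their pins at once. Bring them over the pins from the cabinet's front, low: straight down from high up, the lower knuckle would land on the upper pin.
- tab (a point): Point on the door: middle of the red lift tab on its top edge, at -55, 0, 143 mm in the door's frame. Tab 40 long x 10 thick, x -75 to -35 mm, from the plate's top (125 mm) up to 161 mm; the plate below it is as thick.
- rack: Fixed wooden rack, 120 (its x) x 90 (its y) x 52 high, origin at the centre of its underside. The door stands lengthwise in a slot 15 mm wide along its x whose floor is 12 mm above the bench.
- sleeve: Bystander: loose aluminium tube standing upright, 60 mm diameter, 100 high, origin at the centre of its underside.
- end_cap: Bystander: loose black conical end cap, 68 mm diameter, 40 high, origin at the centre of its underside.
- hammer: Bystander: loose hammer lying on the bench, about 300 mm long, along its x.
Not all that is in view belongs to the job. Of the things that look like the door, the largest one is meant.

How it is judged:
By the outcome, as a careful person would: the job done as asked, in the order asked, and still so for the second after the job is handed in, with the robot touching nothing.
It also fails if it takes over 72 s, if anything falls off the work surface, if the arm or the gripper's body presses on something with over 40 N, if the wrist force passes 120 N, or if a joint passes its speed limit or range.

ROBOT

A 6-joint arm with a two-finger parallel gripper is mounted at the origin on the work surface. World frame = base frame: x ahead of the robot, y to its left, z up, the work surface at z = 0. Lengths are in m, angles in rad, forces in N, time in s.
With the tool pointing down it reaches from about 0.35 to 0.8 m from the base axis. Payload 7.3 kg.
Tool frame: the origin (TCP) lies between the finger pads; the fingertips stand 25 mm ahead of it and the grasp point (between the pads) lies 6 mm ahead of it (r.tip_extent is the distance from the TCP to the fingertips, in m); z points along the fingers, y is the line along which they close (so a half turn about z gives the same grasp; the last joint's range is limited). The gripper opens to 85 mm and grips with 20 to 120 N. Pads are 22 mm wide; open, the fingers measure 114 mm over their backs; the gripper's body (76 mm by 85 mm) begins 54 mm behind the grasp point. The pads swing forward as they close: fully open they stand 13 mm farther back than shut.
Start: joints at [-1.256, 0.342, 1.524, -0, 1.275, -0.146], TCP at [0.233, -0.47, 0.256] pointing down, gripper open.
Joint ranges: [-2.53, 2.53], [-0.77, 2.02], [0.04, 2.7], [-1, 4.14], [0.28, 2.66], [-3.11, 3.11]. Speed limits (rad/s): [2.57, 2.57, 3.14, 3.14, 3.14, 3.14].

INTERFACE

Orientations are given as a unit quaternion [x, y, z, w].
In Python, from workcell import r, command_gripper, optics gives the robot as it stands. The module is installed in compiled form; this text tells all that it offers. Calls block until the motion is done:
- r.reach(position, orientation): joint-space move of the TCP to a pose.
- r.move_straight(position, orientation=None, speed=0.15, max_force=None): straight line of the TCP; orientation=None keeps the orientation; speed is the mean speed in m/s. With max_force (N) it stops when the force on the tool has changed by that much, and returns True; else False.
- r.movej(angles): joint-space move.
- command_gripper(opening, force=None): finger opening in m; force is the grip in N (None keeps the last); returns when the fingers have stopped.
- r.hold(seconds).
- r.solve_ik(position, orientation): joint angles nearest the present ones, or None.
- r.read_state(): the state.
- optics.get_image(name): name is "scene" or "top"; returns (picture, depth): 420x560x3 uint8, red, green, blue; 420x560 float32, m along the optical axis (not along the pixel's ray), 0 where there is no reading.
- optics.camera_model(name): a dict with "K" (3x3 intrinsics, pixels), "R" (3x3) and "t" (3): a world point X has camera coordinates R X + t. Camera axes: x right, y down, z forward; pixel columns grow to the right and rows downward; lengths in m; the calibration is good to about 2 mm. A picture is of the moment at which its call begins. camera_model takes no time and is no camera call.
A pose or a line that the arm cannot do raises r.PlanningError and nothing moves.
- r.finish_job(): hands the job in; it is judged then, once.
The state is a dict: "time_s": time; "joint_positions": joint angles; "dq": joint speeds; "tau": joint torques, N m; "eef_pos": TCP position; "eef_rot": TCP orientation; "contact_force": force on the tool from outside, world axes, zero at the start; "torque": the same for the moment, N m; "grip_width": finger opening in m; "grip_force": force on a finger pad.
Only numpy, scipy, OpenCV 4.12 (cv2) and the standard library are available. Lean on these libraries where they do the work, as an engineer would, in place of code of your own. Each camera call takes 0.05 s, during which the arm holds its last target. There are 200 camera calls.

## Working session

There is one attempt and no reset: what is moved stays moved. The work goes in short steps, each a Python script; the robot and the scene stay as the last script left them, time stands still between calls to the robot, and variables do not carry over. Pictures are saved under pics/ and viewed, at most 10 in all, crops included, and the job is handed in when it is done.

```bash
mkdir -p pics
python3 - <<'E'
from workcell import r, optics
import cv2, numpy as np
for n in ("scene","top"):
    im,d=optics.get_image(n); cv2.imwrite(f"pics/{n}0.png",im[:,:,::-1]); np.savez(f"{n}0.npz",im=im,d=d,**optics.camera_model(n))
    m=optics.camera_model(n); print(n,m["K"].tolist(),np.round(-m["R"].T@m["t"],3))
print(r.read_state())
E
```

```text
scene [[424.210803139023, 0.0, 279.6329971133826], [0.0, 424.210803139023, 210.7771013486926], [0.0, 0.0, 1.0]] [ 1.134 -0.084  1.004]
top [[470.75054211426414, 0.0, 273.6702007900234], [0.0, 470.75054211426414, 205.6628304255604], [0.0, 0.0, 1.0]] [0.43  0.009 1.347]
{'time_s': 0.1, 'joint_positions': array([-1.25598426e+00,  3.42610185e-01,  1.52490274e+00, -1.31845401e-05,
        1.27540593e+00, -1.46006375e-01]), 'dq': array([-7.63276223e-05, -1.41273674e-03, -2.57163638e-03,  2.48679057e-05,
        1.96945028e-03, -9.80644991e-04]), 'tau': array([ 2.50762205e-03, -4.34446049e+01, -2.46492612e+01, -9.44236945e-05,
        4.68916231e-03,  6.13059299e-06]), 'eef_pos': array([ 0.23337169, -0.46992388,  0.25572423]), 'eef_rot': array([ 9.73572367e-01,  2.28377770e-01, -6.21841857e-05, -6.60208602e-04]), 'contact_force': array([-0.51350596, -0.45551675, -0.53380749]), 'torque': array([0.02625644, 0.07298868, 0.00343795]), 'grip_force': 0.0, 'grip_width': 0.08490172002075684}
```

View pics/scene0.png

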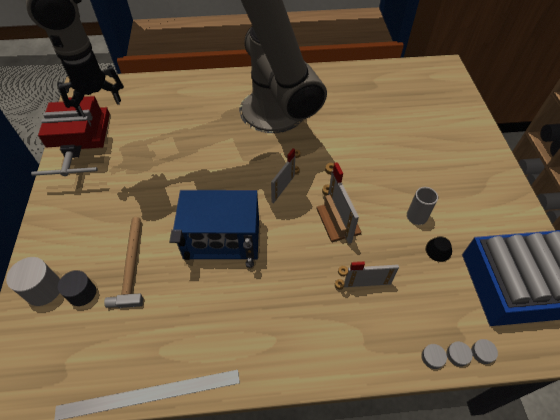

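View pics/top0.png

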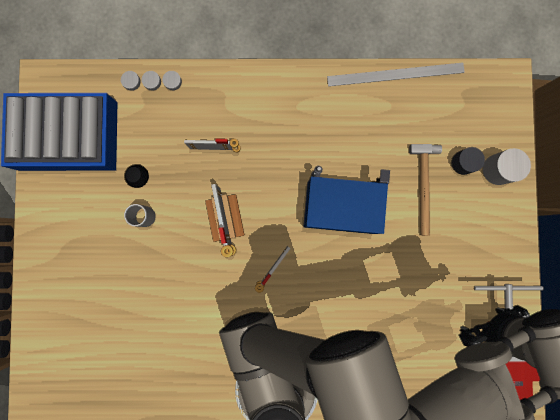

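The scene view shows the largest door in the rack (red tab at about 337,172) and the cabinet at about (217,224) with its pins on the right front corner (249,245). In the top view the cabinet top is at about (347,205), the pin at (318,170) and the hood at (385,176). The door runs from its knuckle at (228,250) to its free end at (213,182).

```bash
cat > vis.py <<'E'
import numpy as np, cv2
def cloud(im,d,m):
    v,u=np.mgrid[:420,:560]; K=m["K"]
    P=np.stack([(u-K[0,2])/K[0,0]*d,(v-K[1,2])/K[1,1]*d,d],-1)
    return (P-m["t"])@m["R"]
def ray(m,u,v,z):
    c=-m["R"].T@m["t"]; w=m["R"].T@np.linalg.inv(m["K"])@np.array([u,v,1.]); return c+w*(z-c[2])/w[2]
def fitplane(m,mask,z):
    q=np.argwhere(mask)[:,::-1]; return np.array([ray(m,u,v,z)[:2] for u,v in q])
def proj(m,X):
    p=m["K"]@(m["R"]@np.asarray(X)+m["t"]); return p[:2]/p[2]
E
python3 - <<'E'
from vis import *
for n in ("top","scene"):
    f=np.load(n+"0.npz"); im=f["im"].astype(int); d=f["d"]; W=cloud(im,d,f); R,G,B=im[...,0],im[...,1],im[...,2]; x,y,z=W[...,0],W[...,1],W[...,2]
    print(n,"bench z",np.median(z[300:310,450:460]), np.median(z[250:260,150:180]))
    blue=(B>R*1.6)&(B>G*1.3)&(z>.122)&(z<.15)&(y<0.1)&(y>-.3)&(x>.4)&(x<.7)
    _,lab,st,_=cv2.connectedComponentsWithStats(blue.astype(np.uint8)); k=1+st[1:,4].argmax()
    P=fitplane(f,lab==k,.135).astype(np.float32)*1000; print("cab",cv2.minAreaRect(P),len(P),np.median(z[lab==k]))
    # red tab, door
    red=(R>1.8*G)&(R>1.8*B)&(R>70)&(z>.13)&(z<.2)
    nl,lab,st,ce=cv2.connectedComponentsWithStats(red.astype(np.uint8))
    for k in range(1,nl):
        if st[k,4]>8: print("red",st[k],W[lab==k].mean(0).round(4),z[lab==k].max().round(4), "rect",cv2.minAreaRect(W[lab==k][:,:2].astype(np.float32)*1000))
    reg=(x>.35)&(x<.7)&(y>.05)&(y<.25)
    s=reg&(z>.122)&(z<.2); Q=W[s][:,:2]
    print("door rect",cv2.minAreaRect(Q.astype(np.float32)*1000),len(Q))
    pl=s&(abs(R-G)<25)&(abs(G-B)<25); Q=W[pl][:,:2]; print("plate",len(Q),Q.mean(0),cv2.minAreaRect(Q.astype(np.float32)*1000), cv2.fitLine(Q.astype(np.float32),2,0,.01,.01).ravel())
    br=s&(R>B*1.7)&(G>B*1.25)&(z<.16); Q=W[br]; print("brass",len(Q),np.argwhere(br).mean(0),Q.mean(0),z[br].max() if br.any() else 0, cv2.minAreaRect(Q[:,:2].astype(np.float32)*1000))
f=np.load("top0.npz");g=np.load("scene0.npz")
a=cv2.resize(f["im"][155:265,195:305],(440,440),interpolation=2); b=cv2.resize(f["im"][155:215,290:400],(660,360)) 
c=cv2.resize(g["im"][155:275,170:370],(800,480),interpolation=2)[:, :]
b=cv2.resize(b,(360,196)); o=np.zeros((590,800,3),np.uint8)
o[:]=0
cv2.imwrite("pics/c1.png",cv2.resize(f["im"][155:265,195:395],(800,440),interpolation=2)[:,:,::-1]); cv2.imwrite("pics/c2.png",c[:,:,::-1])
E
```

```text
top bench z 0.00031766740018412867 0.001380165112834981
cab ((510.45587158203125, -180.85775756835938), (201.01380920410156, 131.2040557861328), 84.49781036376953) 3902 0.13597887678044351
red [219 227   7  17  75] [0.432  0.1366 0.1722] 0.1792 rect ((432.27227783203125, 137.1378936767578), (39.23652648925781, 10.351122856140137), 12.220409393310547)
red [506 361  34  20 498] [ 0.0882 -0.6155  0.1406] 0.1461 rect ((89.46161651611328, -616.6842651367188), (50.13164520263672, 81.40257263183594), 2.7414867877960205)
door rect ((531.2333374023438, 144.95648193359375), (307.21697998046875, 44.086997985839844), 3.4207382202148438) 438
plate 216 [0.50261749 0.15098718] ((485.5636901855469, 148.0653839111328), (160.1807861328125, 11.329571723937988), 11.300651550292969) [0.9775126  0.21087706 0.5026175  0.15098718]
brass 114 [245.88596491 226.20175439] [0.4048617  0.12973176 0.13385075] 0.1581525410168889 ((531.6694946289062, 137.30641174316406), (307.1615295410156, 29.09241485595703), 3.3524768352508545)
scene bench z 0.0011183000838336453 0.00018104357585781036
cab ((515.4527587890625, -18
[... 558 characters left out ...]
5, 130.99940490722656), 1.4513829946517944)
red [334 163   9  12  49] [0.4343 0.1357 0.1731] 0.1755 rect ((434.6753234863281, 136.20301818847656), (38.63566207885742, 9.611428260803223), 13.048331260681152)
door rect ((533.0209350585938, 143.3422393798828), (312.52215576171875, 45.61918640136719), 3.4452459812164307) 522
plate 292 [0.4988681  0.14720346] ((477.01800537109375, 139.4757080078125), (185.93409729003906, 22.159543991088867), 11.402944564819336) [0.97548586 0.2200621  0.4988681  0.14720346]
brass 110 [181.16363636 334.56363636] [0.44042887 0.12886131 0.13334697] 0.15903797275869963 ((532.411376953125, 137.23114013671875), (310.5707092285156, 33.49233627319336), 3.4452457427978516)
```

View pics/c1.png

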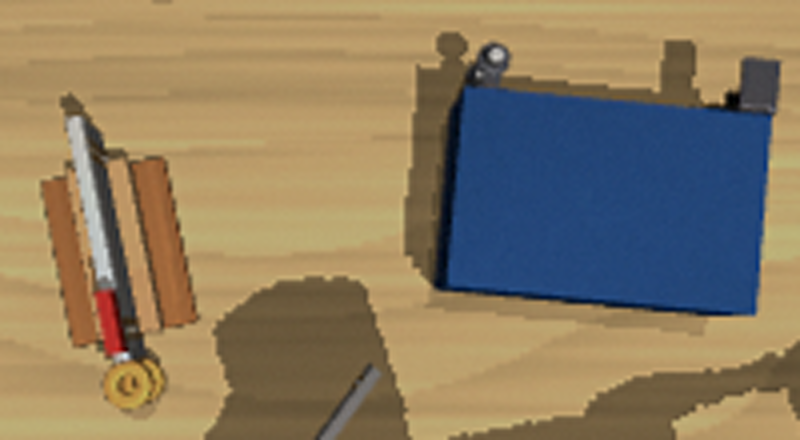

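View pics/c2.png

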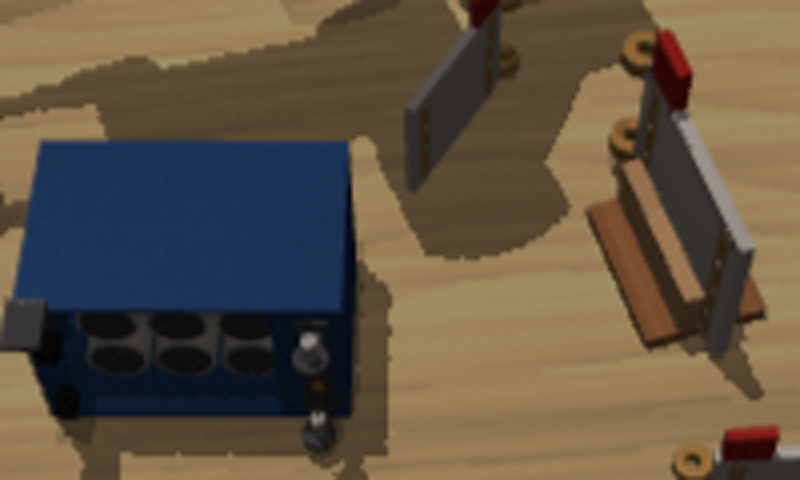

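The two crops show the pin tips clearly. The upper tip is at top (319,167.6) and scene (246.5,240.8), the lower tip at scene (249.5,259.5). The door is along rack x with its tab end towards the robot. I'll now triangulate the pin, then grasp and lift.

```bash
cat > arm.py <<'E'
import numpy as np
from vis import *
from workcell import r, command_gripper, optics
GX=-.052; DZ=.152        # grip point door x ; TCP height above door underside
def quat(yaw): a=yaw+np.pi; return [np.cos(a/2),np.sin(a/2),0,0]
def tcp(axis_xy,doorz,yaw,L):   # L = distance hinge axis -> TCP along door x
    return [axis_xy[0]+L*np.cos(yaw),axis_xy[1]+L*np.sin(yaw),doorz+DZ]
def st(): s=r.read_state(); return s
def show(t=""): s=st(); print(t,"t",round(s["time_s"],2),"p",s["eef_pos"].round(4),"F",s["contact_force"].round(1),"M",s["torque"].round(2),"w",round(s["grip_width"],4),"j6",round(s["joint_positions"][5],2))
E
python3 - <<'E'
from arm import *
f=np.load("top0.npz");g=np.load("scene0.npz")
yaw=np.radians(-5.5); cx=np.array([np.cos(yaw),np.sin(yaw)]); cy=np.array([-cx[1],cx[0]])
for c in ([.5105,-.1809],[.512,-.1815]):
    for p in (ray(f,319,167.6,.137),ray(g,246.5,240.75,.137),ray(g,249.5,259.5,.042)):
        print(p.round(4),"cab frame",np.round([(p[:2]-c)@cx,(p[:2]-c)@cy],4))
dy=np.radians(12); u=np.array([np.cos(dy),np.sin(dy)])
p=np.array([.4335,.1366])+.003*u
command_gripper(.05)
r.reach([*p,.24],quat(dy)); show()
r.move_straight([*p,.012+DZ],speed=.12,max_force=8); show()
command_gripper(.0,110); show("grip")
r.move_straight([*p,.012+DZ+.05],speed=.1); show()
r.move_straight([*p,.17+DZ],speed=.2); show("up")
for n in ("scene","top"):
    im,d=optics.get_image(n); np.savez(f"{n}1.npz",im=im,d=d,**optics.camera_model(n)); 
    cv2.imwrite(f"pics/{n}1.png",im[:,:,::-1])
a=cv2.imread("pics/scene1.png")[60:270,230:430]; b=cv2.imread("pics/top1.png")[100:310,150:350]
cv2.imwrite("pics/pair1.png",cv2.resize(np.hstack([a,b]),(800,420)))
E
```

```text
[ 0.606  -0.1102  0.137 ] cab frame [0.0883 0.0795]
[ 0.6083 -0.1108  0.137 ] cab frame [0.0907 0.0792]
[ 0.6074 -0.1089  0.042 ] cab frame [0.0895 0.081 ]
[ 0.606  -0.1102  0.137 ] cab frame [0.0867 0.0799]
[ 0.6083 -0.1108  0.137 ] cab frame [0.0891 0.0796]
[ 0.6074 -0.1089  0.042 ] cab frame [0.088  0.0814]
 t 2.83 p [0.4367 0.1367 0.24  ] F [0.6 0.1 0.7] M [-0.02  0.01 -0.06] w 0.05 j6 -1.64
 t 3.61 p [0.4369 0.1372 0.1645] F [ 0.2 -0.   0.6] M [ 0.02 -0.01 -0.  ] w 0.0498 j6 -1.64
grip t 4.06 p [0.4368 0.1372 0.1647] F [-1.4 -0.9  6. ] M [-0.14  0.22 -0.08] w 0.0083 j6 -1.64
 t 4.71 p [0.4358 0.1372 0.2133] F [-0.5  0.7 -4.9] M [-0.04  0.16  0.06] w 0.0089 j6 -1.64
up t 5.4 p [0.4357 0.1371 0.3205] F [-0.3 -0.  -4.6] M [-0.06  0.18 -0.04] w 0.0089 j6 -1.64
```

View pics/pair1.png

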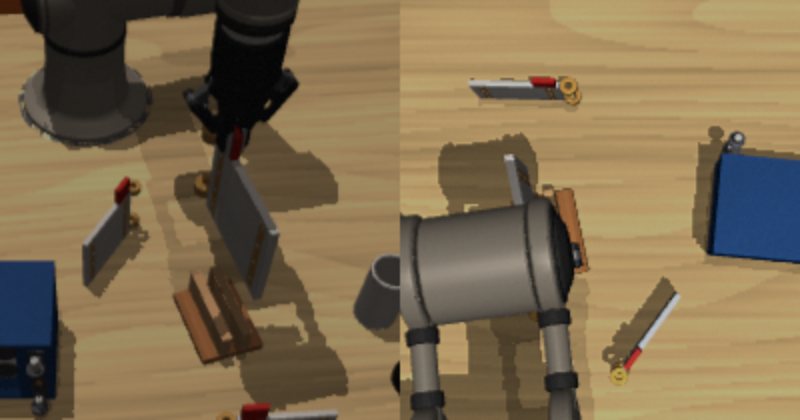

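The door is held by the tab, clear of the rack, and hangs upright. Now carrying it in front of the pins.

Run:
```python
from arm import *
yaw=np.radians(-5.5); cx=np.array([np.cos(yaw),np.sin(yaw)])
pin=np.array([.6068,-.1100]); L=.044; q=quat(yaw)
print(r.solve_ik(tcp(pin+.05*cx,.045,yaw,L),q))
r.reach(tcp(pin+.055*cx,.172,yaw,L),q); show()
r.move_straight(tcp(pin+.055*cx,.048,yaw,L),speed=.15); show()
r.move_straight(tcp(pin+.03*cx,.046,yaw,L),speed=.08,max_force=8); r.hold(.3); show()
for n in ("scene","top"):
    im,d=optics.get_image(n); np.savez(f"{n}2.npz",im=im,d=d,**optics.camera_model(n)); 
    cv2.imwrite(f"pics/{n}2.png",im[:,:,::-1])
a=cv2.imread("pics/scene2.png")[180:320,180:320]; b=cv2.imread("pics/top2.png")[100:240,250:390]
cv2.imwrite("pics/pair2.png",cv2.resize(np.hstack([a,b]),(800,400),interpolation=2))
```

```text
[-2.76069140e-01  7.38017100e-01  1.00780009e+00 -4.44089210e-16
  1.39577547e+00 -1.75087236e+00]
 t 6.89 p [ 0.7052 -0.1183  0.3243] F [ 0.2 -0.1 -4.2] M [ 0.06  0.09 -0.02] w 0.0086 j6 -1.75
 t 7.87 p [ 0.7059 -0.1194  0.2016] F [ 0.  -0.6 -3.9] M [-0.02  0.09 -0.01] w 0.0084 j6 -1.75
 t 8.63 p [ 0.6807 -0.1171  0.1979] F [ 0.8 -0.2 -3.1] M [ 0.03  0.15 -0.  ] w 0.0086 j6 -1.76
```

View pics/pair2.png

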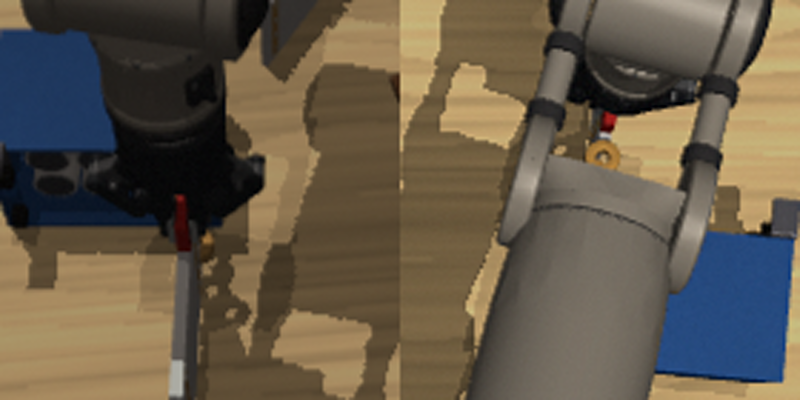

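Both knuckles sit in front of the pins. In the top view the upper ring is visible at about (321,154), so I can measure it against the pin in the same camera.

Run:
```python
from arm import *
f=np.load("top2.npz"); im=f["im"].astype(int); R,G,B=im[...,0],im[...,1],im[...,2]
m=(R>B*1.9)&(R>90)&(G>B*1.3)
m=m[145:163,312:330]; print(m.astype(int)); W=cloud(im,f["d"],f)[145:163,312:330]; print(W[m][:,2].min(),np.median(W[m][:,2]))
q=np.argwhere(m)[:,::-1]; (c,rad)=cv2.minEnclosingCircle(q.astype(np.float32)); print("ring circ",c,rad,"bbox ctr",(q.min(0)+q.max(0))/2, q.mean(0))
for u,v in ((c[0]+312,c[1]+145),(q.mean(0)+[312,145])): p=ray(f,u,v,.167); print("ring",p.round(4))
yaw=np.radians(-5.5); print("pred ring",(st()["eef_pos"][:2]-.044*np.array([np.cos(yaw),np.sin(yaw)])).round(4))
# pin
g=np.load("top0.npz")["im"].astype(int); print(g[160:176,312:326].sum(2)//3)
```

```text
[[0 0 0 0 0 0 0 0 0 0 0 0 1 0 0 0 0 0]
 [0 0 0 0 0 0 0 0 0 0 0 0 0 0 0 0 0 0]
 [0 0 0 0 0 0 0 0 0 0 0 0 0 0 0 0 0 0]
 [0 0 0 0 0 0 0 0 0 0 0 0 0 0 0 0 0 0]
 [0 0 0 0 0 0 0 1 1 1 1 0 0 0 0 0 0 0]
 [0 0 0 0 0 1 1 1 1 1 1 1 1 0 0 0 0 0]
 [0 0 0 0 1 1 1 1 1 1 1 1 1 1 0 0 0 0]
 [0 0 0 1 1 1 1 1 1 1 1 1 1 1 1 0 0 0]
 [0 0 0 1 1 1 1 1 0 0 0 1 1 1 1 0 0 0]
 [0 0 0 1 1 1 1 0 0 0 0 1 1 1 1 0 0 0]
 [0 0 0 1 1 1 1 0 0 0 0 1 1 1 1 0 0 0]
 [0 0 0 1 1 1 1 1 1 0 0 1 1 1 1 0 0 0]
 [0 0 0 0 0 0 1 1 1 1 1 1 1 1 1 0 0 0]
 [0 0 0 0 0 0 0 0 0 1 1 1 1 1 0 0 0 0]
 [0 0 0 0 0 0 0 0 0 0 0 0 0 0 0 0 0 0]
 [0 0 0 0 0 0 0 0 0 0 0 0 0 0 0 0 0 0]
 [0 0 0 0 0 0 0 0 0 0 0 0 0 0 0 0 0 0]
 [0 0 0 0 0 0 0 0 0 0 0 0 0 0 0 0 0 0]]
0.0028412921354293874 0.16641483058614615
ring circ (9.046875, 6.765625) 7.382147789001465 bbox ctr [8.5 6.5] [8.80952381 8.41666667]
ring [ 0.642  -0.1129  0.167 ]
ring [ 0.6377 -0.1122  0.167 ]
pred ring [ 0.6368 -0.1129]
[[143 140 141 149 152 153 152 153 152 152 152 152 151 152]
 [143 144 141 144 143 144 144 144 144 143 143 143 143 140]
 [143 142 143 140 141 142 141 140 140 141 139 141 140 140]
 [143 143 144 143 144 144 144 142 142 140 142 142 142 142]
 [149 149 148 147 149 149 148 148 146 146 145 147 145 145]
 [143 150 149 151 155 124 116 131 149 149 149 147 147 148]
 [146 154 156 126  92  75  58  81  95 130 150 153 151 151]
 [144 150 139  73  39  61 156 168 119  79 142 148 146 147]
 [146 148 107  47  30 129 175 181 176  89 105 140 142 143]
 [147 150  82  64  35 104 187 191 157  82 100 142 145 145]
 [100  92  62  67  52  52 105 108  88  65 121 148 149 148]
 [ 83  49  51  79  80  67  57  67  75  64 119 142 143 143]
 [ 50  35  74  54  78 101  92  91  79  96 140 144 145 143]
 [ 39  36 150 109  77  76  94  76 100 142 148 148 146 147]
 [ 26  34  82  73  70  71  74  69  81  92  91  92  92  90]
 [ 25  31  39  48  68  71  70  70  80  81  79  79  79  82]]
```

The ring measures close to where kinematics puts it. Correcting for that offset puts the pin at about (0.6062, -0.1106). Approaching, then feeling downward with a small search pattern.

```bash
cat > search.py <<'E'
from arm import *
def search(pin,offs,yaw=np.radians(-5.5),L=.044,ztop=.0355,zin=.026,f=5):
    for o in offs:
        a=np.array(pin)+o
        r.move_straight(tcp(a,ztop,yaw,L),speed=.05)
        hit=r.move_straight(tcp(a,zin,yaw,L),speed=.025,max_force=f)
        s=st(); print(np.round(np.array(o)*1e3,1),hit,"t",round(s["time_s"],1),"dz",round(s["eef_pos"][2]-DZ,4),"xy",(s["eef_pos"][:2]-L*np.array([np.cos(yaw),np.sin(yaw)])).round(4),"F",s["contact_force"].round(1),"M",s["torque"].round(2))
        if s["eef_pos"][2]-DZ<.0285: return o
E
python3 - <<'E'
from search import *
yaw=np.radians(-5.5); cx=np.array([np.cos(yaw),np.sin(yaw)])
pin=np.array([.6062,-.1106])
print(r.move_straight(tcp(pin,.041,yaw,.044),speed=.06,max_force=8)); r.hold(.2); show()
print(search(pin,[(0,0),(.0012,0),(-.0012,0),(0,.0012),(0,-.0012)]))
E
```

```text
False
 t 9.6 p [ 0.6503 -0.1149  0.193 ] F [ 0.2  0.  -4.1] M [0.03 0.14 0.01] w 0.0085 j6 -1.77
[0. 0.] False t 10.4 dz 0.0259 xy [ 0.6062 -0.1106] F [ 0.   0.5 -4.3] M [-0.    0.11  0.01]
(0, 0)
```

It went down with no contact. I'll check that it's captured by nudging sideways to feel for the pin, then lower it home.

Run:
```python
from search import *
yaw=np.radians(-5.5); pin=np.array([.6062,-.1106])
ext=[]
for d in ((.004,0),(-.004,0),(0,.004),(0,-.004)):
    h=r.move_straight(tcp(pin+d,.0255,yaw,.044),speed=.02,max_force=4); show(f"{d} {h}")
    ext.append(st()["eef_pos"][:2]-.044*np.array([np.cos(yaw),np.sin(yaw)]))
    r.move_straight(tcp(pin,.0255,yaw,.044),speed=.03)
print(np.round(ext,4)); show()
```

```text
(0.004, 0) True t 10.6 p [ 0.6507 -0.1145  0.1761] F [ 0.2 -0.3 -4.1] M [0.05 0.08 0.01] w 0.0089 j6 -1.76
(-0.004, 0) True t 11.06 p [ 0.6489 -0.1149  0.1772] F [ 4.1 -0.9 -2.3] M [-0.09 -0.76 -0.  ] w 0.0088 j6 -1.77
(0, 0.004) True t 11.53 p [ 0.6501 -0.1135  0.1765] F [ 2.3 -3.2 -2. ] M [-0.56 -0.41  0.03] w 0.0084 j6 -1.76
(0, -0.004) True t 12.0 p [ 0.6501 -0.1163  0.1764] F [ 1.9  0.6 -2.5] M [ 0.35 -0.5  -0.07] w 0.0087 j6 -1.77
[[ 0.6069 -0.1103]
 [ 0.6051 -0.1106]
 [ 0.6063 -0.1093]
 [ 0.6063 -0.112 ]]
 t 12.25 p [ 0.6501 -0.1148  0.1771] F [ 3.  -0.4 -4.4] M [-0.11 -0.73  0.05] w 0.0086 j6 -1.77
```

Contact in all four directions confirms the pins are in the knuckles. Centring about 1 mm to +x, then lowering gently to the shoulders.

Run:
```python
from search import *
yaw=np.radians(-5.5); pin=np.array([.6070,-.1106])
r.move_straight(tcp(pin,.0255,yaw,.044),speed=.02); r.hold(.2); show("ctr")
h=r.move_straight(tcp(pin,.016,yaw,.044),speed=.03,max_force=6); show(f"{h}")
if not h:
    h=r.move_straight(tcp(pin,.007,yaw,.044),speed=.015,max_force=6); show(f"home {h}")
r.hold(.3); show()
```

```text
ctr t 12.7 p [ 0.6505 -0.1148  0.1772] F [ 1.  -0.8 -5.7] M [-0.2  -0.3   0.04] w 0.0085 j6 -1.77
False t 13.17 p [ 0.6506 -0.1148  0.1676] F [ 1.1  0.2 -5.1] M [-0.11 -0.2  -0.  ] w 0.0088 j6 -1.77
home True t 13.56 p [ 0.651  -0.1149  0.1642] F [ 1.5 -0.8  6.1] M [ 0.02  0.08 -0.03] w 0.0086 j6 -1.77
 t 13.86 p [ 0.6511 -0.1148  0.1641] F [0.6 0.1 6.8] M [-0.03  0.19 -0.03] w 0.0084 j6 -1.77
```

It's home: underside at 12.1 mm, as specified. Loosening the grip to straddle the tab and swinging the door on an arc about the pin axis.

Run:
```python
from search import *
pin=np.array([.6071,-.1106]); L=.044
command_gripper(.017,20); r.hold(.2); show("open")
for d in range(8,90,8):
    y=np.radians(-5.5-d)
    h=r.move_straight(tcp(pin,.013,y,L),quat(y),speed=.03,max_force=10)
    if h or d%24==0: show(f"{d} {h}")
    if h: break
else:
    show("near")
```

```text
open t 14.31 p [ 0.65   -0.1146  0.162 ] F [-0.3 -0.6  0.5] M [-0.01 -0.03  0.05] w 0.0174 j6 -1.77
24 False t 15.4 p [ 0.6454 -0.1321  0.1649] F [-0.1  0.1  0.3] M [-0.02 -0.01  0.03] w 0.017 j6 -1.38
48 False t 16.48 p [ 0.6334 -0.1459  0.165 ] F [0.9 0.3 0.7] M [-0.02  0.   -0.01] w 0.0166 j6 -0.99
72 False t 17.55 p [ 0.6168 -0.1535  0.165 ] F [ 0.2 -0.2 -0.2] M [-0.02 -0.05  0.03] w 0.0172 j6 -0.59
near t 18.27 p [ 0.6046 -0.1545  0.165 ] F [-0.2 -0.2 -0.5] M [-0.03  0.   -0.  ] w 0.0171 j6 -0.32
```

Run:
```python
from search import *
pin=np.array([.6071,-.1106]); L=.044
for d in np.arange(90,101,1.0):
    y=np.radians(-5.5-d)
    h=r.move_straight(tcp(pin,.013,y,L),quat(y),speed=.008,max_force=3); show(f"{d} {h}")
    if h: break
r.hold(.5); show()
for n in ("scene",):
    im,d=optics.get_image(n); np.savez(f"{n}3.npz",im=im,d=d,**optics.camera_model(n)); cv2.imwrite(f"pics/{n}3.png",cv2.resize(im[180:290,150:290,::-1],(760,597),interpolation=2))
```

```text
90.0 False t 18.61 p [ 0.603  -0.1544  0.165 ] F [-0.4 -0.4 -0.5] M [-0.04 -0.08  0.04] w 0.0167 j6 -0.28
91.0 False t 18.86 p [ 0.6022 -0.1543  0.165 ] F [ 0.2  0.7 -0.7] M [-0.03 -0.09  0.03] w 0.0171 j6 -0.26
92.0 False t 19.11 p [ 0.6013 -0.1542  0.1651] F [ 0.5 -0.7  0.1] M [-0.03 -0.12 -0.01] w 0.0169 j6 -0.24
93.0 False t 19.36 p [ 0.6006 -0.1541  0.165 ] F [ 0.  -0.9  0.2] M [ 0.   -0.19 -0.  ] w 0.017 j6 -0.23
94.0 False t 19.61 p [ 0.5998 -0.154   0.165 ] F [ 1.1 -0.4  1.7] M [-0.08 -0.13  0.07] w 0.0172 j6 -0.21
95.0 False t 19.86 p [ 0.5991 -0.1539  0.165 ] F [ 0.9 -0.2  0.7] M [-0.1  -0.08 -0.  ] w 0.0171 j6 -0.19
96.0 False t 20.11 p [ 0.5983 -0.1537  0.165 ] F [ 0.3 -0.1 -0.4] M [-0.07 -0.11  0.  ] w 0.0172 j6 -0.17
97.0 False t 20.36 p [ 0.5975 -0.1536  0.165 ] F [ 0.5 -0.7  0.3] M [-0.07 -0.12  0.05] w 0.0172 j6 -0.16
98.0 False t 20.61 p [ 0.5971 -0.1534  0.165 ] F [ 3.6 -0.1  0.2] M [-0.09 -0.5   0.01] w 0.0168 j6 -0.14
99.0 False t 20.86 p [ 0.5971 -0.1533  0.1651] F [ 7.2 -1.1 -2.3] M [-0.07 -1.02  0.09] w 0.0172 j6 -0.12
100.0 False t 21.11 p [ 0.5971 -0.1531  0.1651] F [ 9.1 -0.6 -3.7] M [-0.07 -1.49  0.06] w 0.0169 j6 -0.11
 t 21.61 p [ 0.5971 -0.1532  0.1651] F [ 9.7 -1.1 -3.5] M [-0.08 -1.52  0.13] w 0.0167 j6 -0.11
```

View pics/scene3.png

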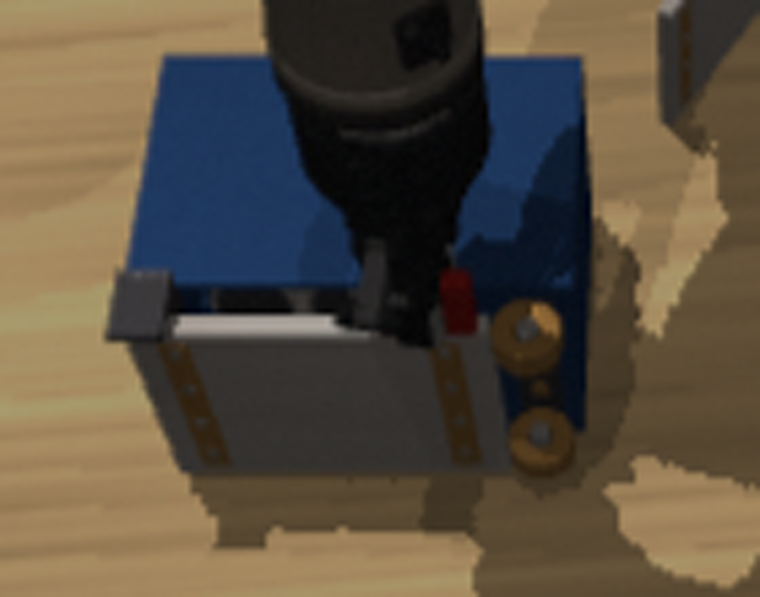

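The picture shows the door shut under the hood, with both pins showing in the knuckles (top at about 527,327, bottom at 541,432). Contact with the bumpers reads 9 N, so I'll ease off slowly, release, lift away and look.

Run:
```python
from search import *
pin=np.array([.6071,-.1106]); L=.044
for d in (99,98,97.2,96.5,95,93.5):
    y=np.radians(-5.5-d); r.move_straight(tcp(pin,.013,y,L),quat(y),speed=.004)
r.hold(.3); show("eased")
command_gripper(.026,20); show("open")
p=st()["eef_pos"]; r.move_straight([p[0],p[1],.23],speed=.06); show()
r.move_straight([p[0],p[1],.34],speed=.15)
r.reach([.45,.05,.40],quat(np.radians(-60))); r.hold(.5); show()
W=[]
im,d=optics.get_image("top"); m=optics.camera_model("top"); im2,d2=optics.get_image("scene"); m2=optics.camera_model("scene")
W=cloud(im2,d2,m2); c=np.array([.511,-.1812]); a=np.radians(-5.5); Rm=np.array([[np.cos(a),np.sin(a)],[-np.sin(a),np.cos(a)]])
q=(W[...,:2]-c)@Rm.T; s=(q[...,0]>.07)&(q[...,0]<.16)&(q[...,1]>-.065)&(q[...,1]<.05)&(W[...,2]>.03)&(W[...,2]<.11)
v=cv2.fitLine(q[s].astype(np.float32),2,0,.01,.01).ravel(); print("door face in cab frame dir,pt",v.round(4),"expect x .092; top z",np.percentile(W[...,2][(q[...,0]>.08)&(q[...,0]<.095)&(q[...,1]>-.06)&(q[...,1]<0)],[50,90]))
o=np.hstack([cv2.resize(im2[180:290,150:290],(400,314)),cv2.resize(im[140:250,290:430],(400,314))]); cv2.imwrite("pics/end.png",o[:,:,::-1])
```

```text
eased t 24.11 p [ 0.6002 -0.154   0.165 ] F [-0.5 -0.6  0.1] M [ 0.01  0.02 -0.01] w 0.017 j6 -0.22
open t 24.37 p [ 0.6002 -0.1541  0.165 ] F [-0.4 -0.6 -0.3] M [-0.    0.04 -0.01] w 0.026 j6 -0.22
 t 25.6 p [ 0.6    -0.154   0.2294] F [ 0.4 -0.1 -0.2] M [0.02 0.01 0.  ] w 0.0261 j6 -0.22
 t 28.0 p [0.4501 0.0498 0.3999] F [ 0.2 -0.2  0. ] M [-0.01  0.03 -0.03] w 0.0262 j6 -0.58
door face in cab frame dir,pt [ 0.0232 -0.9997  0.0937 -0.0069] expect x .092; top z [0.0897843  0.13482693]
```

View pics/end.png

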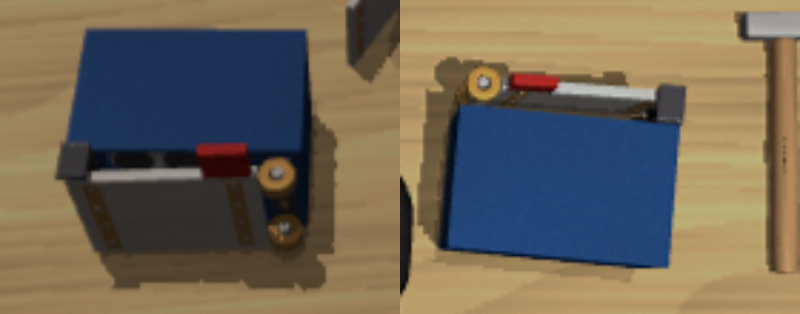

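The door hangs shut on both pins under the hood. The fitted face reads 1.3° off, so I'll compare it with the same fit from the picture taken while it was pressed on the bumpers.

Run:
```python
from arm import *
c=np.array([.511,-.1812]); a=np.radians(-5.5); Rm=np.array([[np.cos(a),np.sin(a)],[-np.sin(a),np.cos(a)]])
f=np.load("scene3.npz"); im,d=optics.get_image("scene")
def fit(d):
    W=cloud(im,d,f); q=(W[...,:2]-c)@Rm.T; o=[]
    for z0,z1 in ((.03,.07),(.03,.1)):
        s=(q[...,0]>.07)&(q[...,0]<.12)&(q[...,1]>-.07)&(q[...,1]<.03)&(W[...,2]>z0)&(W[...,2]<z1); p=np.polyfit(q[s][:,1],q[s][:,0],1); o.append((np.degrees(p[0]).round(2),np.polyval(p,-.08).round(4),s.sum()))
    return o
print("pressed",fit(f["d"])); print("now",fit(d))
```

```text
pressed [(np.float64(0.12), np.float64(0.0917), np.int64(301)), (np.float64(0.11), np.float64(0.0914), np.int64(553))]
now [(np.float64(-1.27), np.float64(0.0955), np.int64(303)), (np.float64(-1.32), np.float64(0.0953), np.int64(552))]
```

Easing off left the door 1.4° open, probably pulled by the inner pad's corner. I'll push it shut again lightly from outside with closed fingers, so nothing can drag it back.

Run:
```python
from arm import *
c=np.array([.511,-.1812]); a=np.radians(-5.5); Rm=np.array([[np.cos(a),np.sin(a)],[-np.sin(a),np.cos(a)]])
w=lambda x,y,z:[*(c+np.array([x,y])@Rm),z]
q=quat(np.radians(-95.5))
command_gripper(0,20)
r.reach(w(.15,-.03,.33),q); r.move_straight(w(.15,-.03,.14),speed=.15); r.hold(.3); show()
h=r.move_straight(w(.118,-.03,.14),speed=.03,max_force=3); show(h)
if not h: h=r.move_straight(w(.095,-.03,.14),speed=.006,max_force=3); show(h)
p=(st()["eef_pos"][:2]-c)@Rm.T; print("cab x",p)
r.hold(.3)
for k in range(1,7): r.move_straight(w(p[0]+.001*k,p[1],.14),speed=.003)
show("off"); r.move_straight(w(.15,-.03,.14),speed=.05); r.move_straight(w(.15,-.03,.33),speed=.2)
r.reach([.45,.05,.40],quat(np.radians(-60))); r.hold(.5); show()
f=np.load("scene3.npz"); im,d=optics.get_image("scene"); W=cloud(im,d,f); Q=(W[...,:2]-c)@Rm.T
s=(Q[...,0]>.07)&(Q[...,0]<.12)&(Q[...,1]>-.07)&(Q[...,1]<.03)&(W[...,2]>.03)&(W[...,2]<.1); k=np.polyfit(Q[s][:,1],Q[s][:,0],1); print("face deg",np.degrees(k[0]),np.polyval(k,-.08))
```

```text
t 31.56 p [ 0.6575 -0.2255  0.1404] F [-0.8  0.1 -0.2] M [ 0.04 -0.05  0.  ] w -0.0003 j6 -0.34
False t 32.77 p [ 0.6257 -0.2224  0.14  ] F [-0.2 -0.1  0.1] M [-0.01  0.03 -0.03] w -0.0002 j6 -0.36
True t 35.04 p [ 0.6118 -0.2211  0.1399] F [1.  0.3 1.1] M [-0.04 -0.24 -0.04] w -0.0001 j6 -0.37
cab x [ 0.10412636 -0.0300996 ]
off t 38.43 p [ 0.6177 -0.2217  0.14  ] F [ 0.2 -0.1 -0.6] M [ 0.02  0.01 -0.01] w 0.0001 j6 -0.37
 t 42.31 p [0.4501 0.0499 0.3999] F [ 0.4  0.3 -0.4] M [ 0.01  0.02 -0.  ] w 0.0002 j6 -0.58
face deg -0.11101211374583209 0.09213352724884703
```

The face now reads -0.1°, 92.1 mm out (92 expected), so it's flat on the bumpers. Handing in.

```bash
python3 -c "
from workcell import r
print(r.finish_job())"
```

```text
the job is handed in; nothing more can be done
None
```

The door hangs home on both pins and is shut flat against the bumpers (within 0.1°). The gripper is clear, I left the sleeve, end cap and hammer alone, and the job was handed in at about 42 s.

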